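# Show a stitching template to the bench reader

## Task

Take the notched clear stitching template out of the wooden stand, pinching it only by its clear end so that the frosted label end is never touched. Hold it up at the bench reader's reading spot with the label facing up, squarely into the slanted lens, and its long edge level; finish while still holding it there, still and touching nothing else. Leave everything else where it is.

Things in the scene. Friction and masses are not known exactly. Their poses are not given: they have to be found in the camera images.
- template: Stitching template: rigid acrylic plate 120 (x) x 6 (y) x 60 (z) mm, 50 g, upright on a long edge in any one slot of the stand, lower 20 mm inside it. Origin: middle of the lower edge; z up, x to the frosted end (x = 20 to 60 mm). Hold it by the clear end, x = -60 to 20. Its only notch, 10 (x) x 12 (z) mm, is at the frosted end's upper corner: at the right, seen from the label side (-y).
- frosted_end: The white frosted end, firmly part of the template (its x = +20 to +60 mm), with the notched corner; a paper label with dark bars covers most of its -y face, the other face is bare. Same origin and axes as template.
- label (a point): Centre of the label face, on the template at x = +38, y = -3, z = +30 mm. The label looks along the template's -y.
- label_ahead (a point): A point in the air 150 mm straight out from the label (template x = +38, y = -153, z = +30 mm). It coincides with the lens when the label is presented perfectly.
- stand: Fixed light wooden stand 130 (x) x 160 (y) x 30 (z) mm at any yaw; origin: centre of its underside, on the table. Three open-topped slots along x at y = -55, 0, +55 mm, 7.6 mm wide, floors 10 mm above the table. Each holds one upright plate, centred, parallel to the slot; neighbouring plates' faces are 49 mm apart. Plates lift straight up.
- reader: Fixed bench label reader beyond the stand: dark round foot 120 mm across, 14 mm thick, 18 mm post, 355 mm tall overall, black head 50 x 70 x 50 mm with a round lens at the robot's side of the post. Origin: the point of the table right below the reading spot, 166 mm before the post; +x runs to the post, z up. The lens looks along -x and down, 45 degrees below level.
- lens (a point): Centre of the lens, in the reader's frame at x = +106, y = 0, z = +320 mm.
- reading_spot (a point): The reading spot, a point in the air 150 mm from the lens along its line of sight, in the reader's frame at x = 0, y = 0, z = +214 mm. The label's centre belongs here, facing back up the line of sight: label normal 45 degrees up and towards the reader's +x.
- short_template: Bystander in another slot: clear plate 85 x 6 x 55 mm without frosted end or notch. Origin: middle of its lower edge.
- pattern_board: Bystander in another slot: brown board 115 x 6 x 50 mm, no notch. Origin: middle of its lower edge.
- mallet: Bystander: wooden mallet standing on its head, 54 mm across, 165 mm tall, to the left. Origin at its underside.
- spool: Bystander: tan spool, 44 mm across, 50 mm tall, to the left. Origin at its underside.
- rivet_jar: Bystander: glass jar, 56 mm across, 65 mm tall, to the right. Origin at its underside.
- punch: Bystander: upright steel and brass punch, 22 mm across, 120 mm tall, to the right. Origin at its underside.
Mind the look-alikes: they are no part of the job. What is shaped like the template but green or turquoise is not meant.

How it is judged:
By the outcome, as a careful person would: the job done as asked, in the order asked, and still so for the second after the job is handed in, while the arm keeps its last pose, push and grip.
It also fails if it takes over 35 s, if anything falls off the work surface, if the arm or the gripper's body presses on something with over 40 N, if the wrist force passes 120 N, or if a joint passes its speed limit or range.

## Robot

A 6-joint arm with a two-finger parallel gripper is mounted at the origin on the work surface. World frame = base frame: x ahead of the robot, y to its left, z up, the work surface at z = 0. Lengths are in m, angles in rad, forces in N, time in s.
With the tool pointing down it reaches from about 0.375 to 0.975 m from the base axis. Payload 3.8 kg.
Tool frame: the origin (TCP) lies midway between the tips of the shut fingers; the grasp point (between the pads) lies 19 mm behind it; z points along the fingers, y is the line along which they close (so a half turn about z gives the same grasp; the last joint's range is limited). The gripper opens to 85 mm and grips with 20 to 120 N. Pads are 22 mm wide; open, the fingers measure 114 mm over their backs; the gripper's body (76 mm by 85 mm) begins 54 mm behind the grasp point. The pads swing forward as they close: fully open they stand 13 mm farther back than shut.
Start: joints at [1.13, 0.264, 1.604, -0, 1.274, -0.037], TCP at [0.265, 0.621, 0.196] pointing down, gripper open.
Joint ranges: [-2.63, 2.63], [-0.94, 2.18], [0.31, 2.57], [-1.31, 4.45], [0, 2.66], [-2.55, 2.55]. Speed limits (rad/s): [2.57, 2.57, 3.14, 3.14, 3.14, 3.14].

## Interface

Orientations are given as a rotation vector (axis times angle).
In Python, from workcell import sensors, viewer, job gives the robot as it stands.
- The arm moves only by the shell command python3 -m inch 'ROWS' [FORCE]. ROWS is JSON, one flat list of numbers, 7 for each row, row after row: the shift along the tool's x, y, z in mm, then the turn, a rotation vector about the tool's x, y, z in degrees, then the finger opening in mm, from 0 to 85.4. A call has exactly 8 rows; each row shifts and turns the commanded pose from where the row before left it, along the tool's axes as they then stand; what a row does not reach is not made up. A row lasts 1/10 s, in which the tool goes at most 50 mm and 8.59 degrees, less where a joint would pass 70% of its speed; a pose out of reach is approached as far as the arm can. A call is refused whole if a number of a shift passes 50 or a number of a turn 8.59, either way. A call with a gripper value outside its range is refused whole. The fingers move at their own pace and stop on an object; FORCE is the grip in N (left out, the last holds). Time passes only in rows, so rows that do not move let the fingers close, or fill a call up. It gives the time, the measured TCP pose, the force, the opening and the grip force at its end, in the units of the state.
- sensors.read_state(): the state, without advancing time (a new reading comes with each control period).
- viewer.read_camera(name): name is "side" or "top"; returns the picture (400x640x3 uint8, red, green, blue); there is no depth.
- viewer.camera_params(name): a dict with "K" (3x3 intrinsics, pixels), "world_to_cam" (4x4, takes a point from world to camera coordinates). Camera axes: x right, y down, z forward; pixel columns grow to the right and rows downward; lengths in m; the calibration is good to about 2 mm. A picture is of the moment at which its call begins. camera_params takes no time and is no camera call.
- job.finish_job(): hands the job in; it is judged then, once.
The state is a dict: "time": time; "q": joint angles; "joint_vel": joint speeds; "joint_torque": joint torques, N m; "tool_pos": TCP position; "tcp_rot": TCP orientation; "wrist_force": force on the tool from outside, world axes, zero at the start; "torque": the same for the moment, N m; "width": opening from 0.0 (shut) to 1.0 (fully open); "grip_force": force on a finger pad.
Only numpy, scipy, OpenCV 4.12 (cv2) and the standard library are available. Lean on these libraries where they do the work, as an engineer would, in place of code of your own. Each camera call takes 0.05 s, during which the arm holds its last target. There are 200 camera calls.

## Working session

There is one attempt and no reset: what is moved stays moved. The work goes in short steps, Python scripts to look and compute and a shell command to move; the robot and the scene stay as the last step left them, time stands still between calls to the robot, and variables do not carry over. Pictures are saved under pics/ and viewed, at most 10 in all, crops included, and the job is handed in when it is done.

```bash
mkdir -p pics; ls; python3 - <<'E'
from workcell import sensors, viewer
import cv2
for n in("side","top"):
    im=viewer.read_camera(n); cv2.imwrite(f"pics/{n}0.png",im[:,:,::-1])
    p=viewer.camera_params(n); print(n,p["K"],p["world_to_cam"])
print(sensors.read_state())
E
```

```text
pics
side [[507.87183069   0.         317.10889451]
 [  0.         507.87183069 195.28599003]
 [  0.           0.           1.        ]] [[ 0.96870045  0.24780795 -0.0145139  -0.52344273]
 [ 0.12283099 -0.52932356 -0.83948146  0.1054691 ]
 [-0.21571273  0.81142331 -0.54319446  1.55515065]
 [ 0.          0.          0.          1.        ]]
top [[444.19032376   0.         317.39332819]
 [  0.         444.19032376 192.83290127]
 [  0.           0.           1.        ]] [[ 0.02256151 -0.99945379  0.02414765 -0.02774853]
 [-0.99583786 -0.02460023 -0.0877598   0.5657195 ]
 [ 0.08830591 -0.02206715 -0.99584894  1.27063005]
 [ 0.          0.          0.          1.        ]]
{'time': 0.1, 'q': array([ 1.13011140e+00,  2.64685902e-01,  1.60525852e+00,  9.85101812e-06,
        1.27370255e+00, -3.69083220e-02]), 'joint_vel': array([-3.74435038e-04, -1.51219455e-03, -2.82506534e-03, -5.98794835e-04,
       -3.37648717e-05,  1.55683548e-03]), 'joint_torque': array([ 1.76732679e-03, -5.16702533e+01, -3.68592095e+01,  3.90362209e-05,
        6.28344569e-03, -5.62116700e-07]), 'tool_pos': array([0.26488947, 0.62004419, 0.19436977]), 'tcp_rot': array([-0.62985589, -3.07729846,  0.00313135]), 'wrist_force': array([ 0.63274589,  0.32798335, -0.29644808]), 'torque': array([-0.00255779, -0.04300148, -0.02503804]), 'grip_force': 0.0, 'width': 1.0002840946708516}
```

View pics/side0.png

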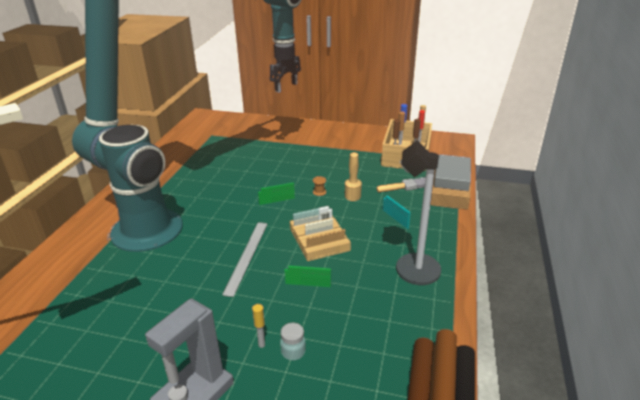

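View pics/top0.png

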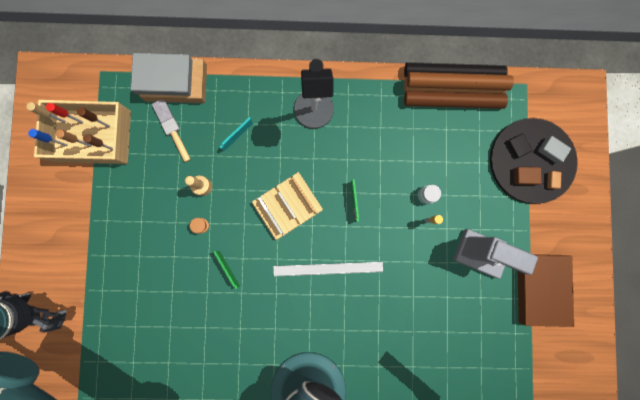

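The side view shows the stand at (320,232), the reader foot at (418,268) and its head at (420,158). The top view shows the stand at (287,206) and the reader foot at (314,108). Next I'll look closely at the plates.

```bash
python3 - <<'E'
import cv2,numpy as np
s=cv2.imread("pics/side0.png")[195:265,280:360]; t=cv2.imread("pics/top0.png")[165:245,245:330]
f=lambda a:cv2.resize(a,(400,int(400*a.shape[0]/a.shape[1])),interpolation=cv2.INTER_CUBIC)
a,b=f(s),f(t); h=max(a.shape[0],b.shape[0]); o=np.zeros((h,800,3),np.uint8); o[:a.shape[0],:400]=a;o[:b.shape[0],400:]=b
cv2.imwrite("pics/c1.png",o); print(a.shape,b.shape)
E
```

```text
(350, 400, 3) (376, 400, 3)
```

View pics/c1.png

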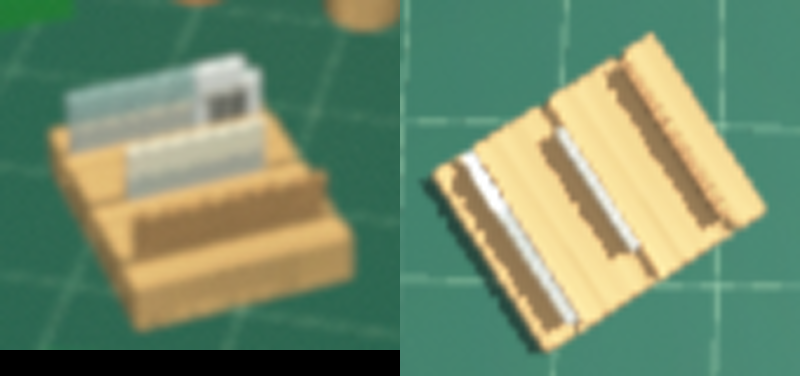

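Candidates, in side-view pixels:
- Rear plate at (313,215), with a white frosted end, label and notch on the right.
- Short clear plate at (319,227).
- Brown board at (325,240).
- Green plates at (276,193) and (308,276).
- Turquoise plate at (397,210).
- Steel rule at (248,258).

The close crop confirms the rear plate: the label faces the camera and the notch is at the upper right. In the top view its frosted end is at about (260,200) and its clear end at about (282,233).

```bash
cat >h.py <<'E'
import numpy as np,cv2
from workcell import sensors,viewer
def ray(n,uv,z):
    p=viewer.camera_params(n);T=np.array(p["world_to_cam"]);R=T[:3,:3];c=-R.T@T[:3,3]
    uv=np.atleast_2d(np.asarray(uv,float)); d=(np.linalg.inv(p["K"])@np.c_[uv,np.ones(len(uv))].T).T@R
    return (c+d*((z-c[2])/d[:,2])[:,None])[:,:2]
def proj(n,P):
    p=viewer.camera_params(n);T=np.array(p["world_to_cam"]);q=(np.atleast_2d(P)@T[:3,:3].T+T[:3,3])@p["K"].T
    return q[:,:2]/q[:,2:]
E
python3 - <<'E'
from h import *
t=cv2.imread("pics/top0.png"); hsv=cv2.cvtColor(t,cv2.COLOR_BGR2HSV)
print(hsv[230,300],hsv[200,275],hsv[115,300],hsv[120,318],hsv[80,315],hsv[65,316])
def big(m,x0,y0,x1,y1):
    k=np.zeros_like(m);k[y0:y1,x0:x1]=m[y0:y1,x0:x1]
    c=max(cv2.findContours(k,cv2.RETR_EXTERNAL,cv2.CHAIN_APPROX_NONE)[0],key=cv2.contourArea);return c[:,0,:]
c=big(cv2.inRange(hsv,(8,50,90),(30,255,255)),245,165,330,245)
w=ray("top",c,.03).astype(np.float32)*1000
print("stand",cv2.minAreaRect(w))
foot=big(cv2.inRange(hsv,(0,0,45),(180,90,125)),285,90,340,135)
w=ray("top",foot,.014).astype(np.float32)*1000
print("foot",cv2.minEnclosingCircle(w),cv2.boundingRect(foot))
head=big(cv2.inRange(hsv,(0,0,0),(180,255,42)),290,50,345,100)
print("head px",cv2.minAreaRect(head),cv2.boundingRect(head))
o=cv2.resize(t[50:140,270:360],(560,560),interpolation=cv2.INTER_CUBIC)
s=cv2.imread("pics/side0.png")[135:285,385:455]; s=cv2.resize(s,(240,514),interpolation=cv2.INTER_CUBIC)
b=np.zeros((560,800,3),np.uint8);b[:,:560]=o;b[:514,560:]=s;cv2.imwrite("pics/c2.png",b)
E
```

```text
[ 80 119 137] [ 21 102 242] [105  16  96] [100  14 110] [120  20  38] [120  11  48]
stand ((527.0095825195312, 73.87831115722656), (132.32403564453125, 162.2863006591797), 34.153785705566406)
foot ((826.2839965820312, -4.694252967834473), 70.19638061523438) (294, 90, 40, 39)
head px ((316.5, 83.0), (29.0, 28.0), 0.0) (302, 69, 30, 29)
```

View pics/c2.png

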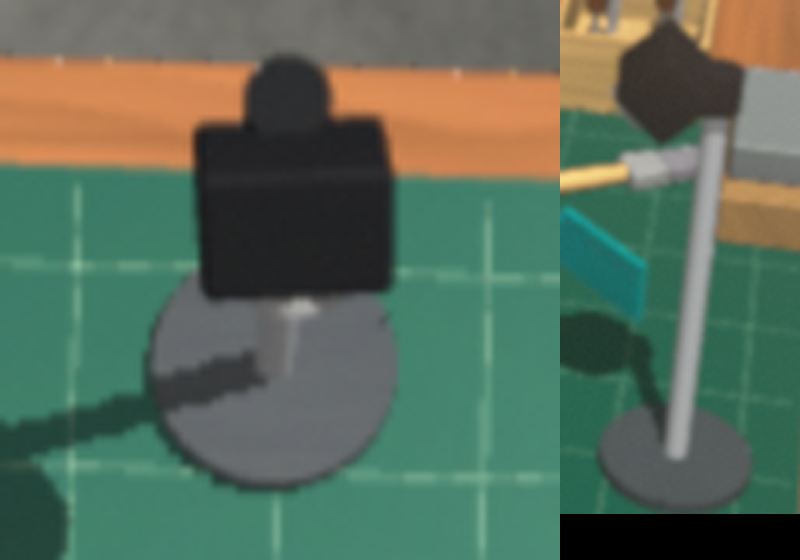

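The crop shows the reader's foot centred near top pixel (314,108) and its post base near side pixel (419,268). The head's level edges run from crop (203,187) to (385,178) and from (205,297) to (390,287), so I can get the reader's yaw from them.

```bash
cat >>h.py <<'E'
E
python3 - <<'E'
from h import *
k=90/560.
f=lambda x,y:(270+(x+.5)*k-.5,50+(y+.5)*k-.5)
for a,b,z in(((203,187),(385,178),.36),((205,297),(390,287),.32),((200,125),(380,118),.34)):
    w=ray("top",[f(*a),f(*b)],z);d=w[0]-w[1];print("edge",w.mean(0),np.hypot(*d),np.degrees(np.arctan2(d[1],d[0]))-90)
print("foot top",ray("top",[f(272.5,362)],.014),"post base top",ray("top",[f(277,375)],.014),"side",ray("side",[(419.1,267.7)],.014))
print("foot left/right",ray("top",[f(148,362),f(397,362)],.014),"ball top",ray("top",[f(288,55)],.35))
# stand verify: template top edge from top view z=.07, and side frosted corners
g=lambda x,y:(245+(x+.5)*85/400-.5,165+(y+.5)*85/400-.5)
w=ray("top",[g(470,155),g(574,322)],.07);print("tmpl top edge",w,np.degrees(np.arctan2(*(w[0]-w[1])[::-1])))
a=np.radians(34.15-0);
S=np.array([.527,.0739]);x=np.array([np.cos(a),np.sin(a)]);y=np.array([-x[1],x[0]])
o=S+.055*y;print("slot centre",o)
P=[np.r_[o+x*d,.07-e] for d,e in((-.06,0),(.05,0),(.06,.012),(.06,.04),(-.06,.04))]
print(proj("side",P).round(1),proj("top",P).round(1))
for n,cr,sc in(("side",(280,195),5),("top",(245,165),400/85)):print(n,((proj(n,P)-cr)*sc).round())
E
```

```text
edge [ 7.89221694e-01 -3.61544071e-05] 0.06478290393521347 4.686309026285443
edge [ 0.76191886 -0.0028655 ] 0.06838208756474884 4.887341193172276
edge [0.81899854 0.0016366 ] 0.0655011935098101 4.103582597290227
foot top [[0.82242036 0.00317118]] post base top [[0.81610407 0.00085943]] side [[ 8.24552824e-01 -4.59401939e-04]]
foot left/right [[ 0.82065971  0.0629612 ]
 [ 0.82418493 -0.05675181]] ball top [[0.83987056 0.00307873]]
tmpl top edge [[ 0.55080971 -0.09000294]
 [ 0.45263655 -0.15371712]] 32.983488546380705
slot centre [0.49612512 0.11941639]
[[293.  214.4]
 [328.1 206.9]
 [331.2 209.5]
 [331.2 217.1]
 [293.6 225.4]] [[280.9 233.3]
 [259.8 200.2]
 [258.4 197.5]
 [259.4 198.3]
 [281.7 233.3]]
side [[ 65.  97.]
 [240.  59.]
 [256.  72.]
 [256. 110.]
 [ 68. 152.]]
top [[169. 321.]
 [ 70. 166.]
 [ 63. 153.]
 [ 68. 157.]
 [173. 321.]]
```

```bash
cat >>h.py <<'E'
from scipy.spatial.transform import Rotation as Ro
YT,O=np.radians(33.7),np.array([.496,.119,.010])   # template in the stand
YR,RS=np.radians(4.5),np.array([.6575,-.012,.214]) # reader yaw, reading spot
def grasp(z,gx=-.03):
    R=np.array([[np.cos(YT),np.sin(YT),0],[np.sin(YT),-np.cos(YT),0],[0,0,-1]]).T
    return np.r_[O[:2]+gx*R[:2,0],z],R
def go(p,R):
    s=sensors.read_state();C=Ro.from_rotvec(s["tcp_rot"]);m=C.as_matrix()
    print("t",s["time"],"tcp",(s["tool_pos"]*1000).round(1),"shift mm",(m.T@(p-s["tool_pos"])*1000).round(1),"turn deg",np.degrees((C.inv()*Ro.from_matrix(R)).as_rotvec()).round(2),"F",s["wrist_force"].round(1),"w",round(s["width"],3),s["grip_force"])
E
python3 -c "
from h import *
go(*grasp(.22))"
```

```text
t 0.1 tcp [264.9 620.  194.4] shift mm [-393.  -395.1  -24.9] turn deg [-7.0000e-02  1.2000e-01  1.2317e+02] F [ 0.6  0.3 -0.3] w 1.0 0.0
```

```bash
python3 -m inch '[-24.5,-24.7,-3,0,0,0,85,-24.5,-24.7,-3,0,0,0,85,-24.5,-24.7,-3,0,0,0,85,-24.5,-24.7,-3,0,0,0,85,-24.5,-24.7,-3,0,0,0,85,-24.5,-24.7,-3,0,0,0,85,-24.5,-24.7,-3,0,0,0,85,-24.5,-24.7,-3,0,0,0,85]' 
python3 -m inch '[-24.5,-24.7,0,0,0,0,40,-24.5,-24.7,0,0,0,0,40,-24.5,-24.7,0,0,0,0,40,-24.5,-24.7,0,0,0,0,40,-24.5,-24.7,0,0,0,0,40,-24.5,-24.7,0,0,0,0,40,-24.5,-24.7,0,0,0,0,40,-24.5,-24.7,0,0,0,0,40]' 
python3 -m inch '[0,0,0,0,0,8,40,0,0,0,0,0,8,40,0,0,0,0,0,8,40,0,0,0,0,0,8,40,0,0,0,0,0,8,40,0,0,0,0,0,8,40,0,0,0,0,0,8,40,0,0,0,0,0,8,40]' 
python3 -c "
from h import *
go(*grasp(.22))"
```

```text
time: 0.9
tool_pos: [0.3678, 0.3604, 0.2192]
tcp_rot: [-0.63, -3.077, 0.001]
wrist_force: [1.7, -0.4, 0.4]
width: 0.994
grip_force: 0.0
time: 1.7
tool_pos: [0.4703, 0.1018, 0.2192]
tcp_rot: [-0.63, -3.077, 0.0]
wrist_force: [1.3, -0.2, -0.2]
width: 0.467
grip_force: 0.0
time: 2.5
tool_pos: [0.47, 0.1032, 0.219]
tcp_rot: [-2.171, -2.27, 0.001]
wrist_force: [-0.0, 0.3, -0.1]
width: 0.472
grip_force: 0.0
t 2.5 tcp [470.  103.2 219. ] shift mm [-0.9  1.  -1. ] turn deg [-5.000e-02  3.000e-02  5.883e+01] F [-0.   0.3 -0.1] w 0.472 0.0
```

```bash
python3 -m inch '[0,0,0,0,0,8.4,40,0,0,0,0,0,8.4,40,0,0,0,0,0,8.4,40,0,0,0,0,0,8.4,40,0,0,0,0,0,8.4,40,0,0,0,0,0,8.4,40,0,0,0,0,0,8.4,40,0,0,0,0,0,0,40]' 
python3 -m inch '[0,0,20,0,0,0,40,0,0,20,0,0,0,40,0,0,20,0,0,0,40,0,0,20,0,0,0,40,0,0,20,0,0,0,40,0,0,10,0,0,0,40,0,0,0,0,0,0,40,0,0,0,0,0,0,40]' 
python3 - <<'E'
from h import *
go(*grasp(.036))
s=viewer.read_camera("side")[:,:,::-1];t=viewer.read_camera("top")[:,:,::-1]
a=cv2.resize(s[160:260,270:370],(400,400),interpolation=cv2.INTER_CUBIC);b=cv2.resize(t[150:250,240:340],(400,400),interpolation=cv2.INTER_CUBIC)
cv2.imwrite("pics/c3.png",np.hstack([a,b]))
E
```

```text
time: 3.3
tool_pos: [0.47, 0.1032, 0.2191]
tcp_rot: [-3.004, -0.92, 0.001]
wrist_force: [0.3, 0.8, 0.3]
width: 0.463
grip_force: 0.0
time: 4.1
tool_pos: [0.4707, 0.1033, 0.11]
tcp_rot: [3.003, 0.922, 0.001]
wrist_force: [0.6, 0.1, 0.3]
width: 0.471
grip_force: 0.0
t 4.1 tcp [470.7 103.3 110. ] shift mm [-0.3  1.  74. ] turn deg [ 0.01 -0.02  0.43] F [0.6 0.1 0.3] w 0.471 0.0
```

View pics/c3.png

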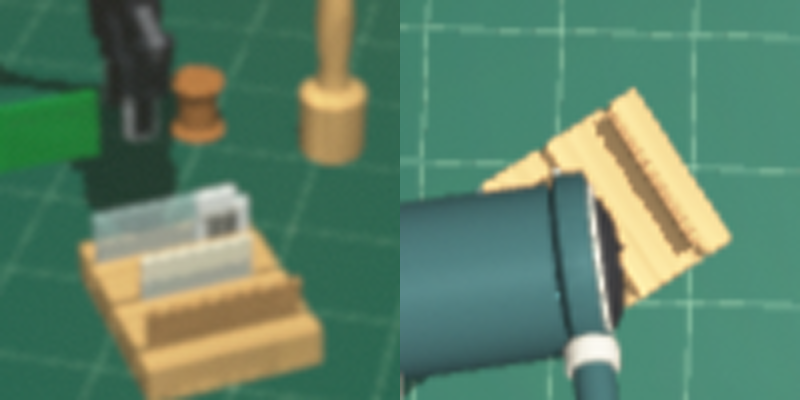

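The side crop shows the gripper hanging over the clear half, with its tips at about (138,130) in the crop. The plates are undisturbed, so I'll descend.

```bash
python3 -m inch '[0,1.6,14,0,0,0.4,40,0,0,14,0,0,0,40,0,0,14,0,0,0,40,0,0,14,0,0,0,40,0,0,12,0,0,0,40,0,0,6,0,0,0,40,0,0,0,0,0,0,40,0,0,0,0,0,0,40]' 
python3 - <<'E'
from h import *
go(*grasp(.036))
s=viewer.read_camera("side")[:,:,::-1]
cv2.imwrite("pics/c4.png",cv2.resize(s[190:260,275:355],(800,600),interpolation=cv2.INTER_CUBIC))
E
```

```text
time: 5.0
tool_pos: [0.4715, 0.102, 0.0356]
tcp_rot: [3.007, 0.91, 0.0]
wrist_force: [-0.0, -0.4, 0.1]
width: 0.47
grip_force: 0.0
t 5.0 tcp [471.5 102.   35.6] shift mm [-0.2 -0.6 -0.4] turn deg [ 0.   -0.   -0.03] F [-0.  -0.4  0.1] w 0.47 0.0
```

View pics/c4.png

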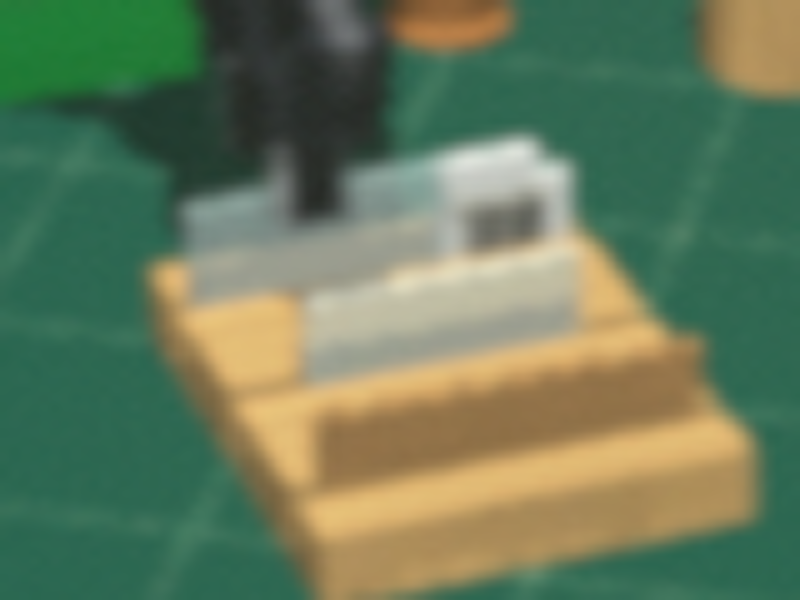

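The picture shows one finger in front of the clear part at (320,190) and the other behind it at (285,170). Both are well away from the frosted end, which starts at x≈440. Closing now.

```bash
python3 -m inch '[0,0,0,0,0,0,20,0,0,0,0,0,0,10,0,0,0,0,0,0,6,0,0,0,0,0,0,2,0,0,0,0,0,0,2,0,0,0,0,0,0,2,0,0,0,0,0,0,2,0,0,0,0,0,0,2]' 45
```

```text
time: 5.85
tool_pos: [0.4713, 0.1019, 0.0355]
tcp_rot: [3.007, 0.91, -0.0]
wrist_force: [0.5, 0.1, -0.2]
width: 0.024
grip_force: 0.0
```

```bash
python3 - <<'E'
from h import *
s=viewer.read_camera("side")[:,:,::-1]
cv2.imwrite("pics/c5.png",cv2.resize(s[190:260,275:355],(800,600),interpolation=cv2.INTER_CUBIC))
p,R=grasp(.0356)
S=lambda P:((proj("side",P)-[275,190])*[10,600/70]).round()
print("tcp",S(sensors.read_state()["tool_pos"]), S([O+R[:,0]*d+[0,0,h] for d,h in((-.06,.06),(-.06,.02),(.05,.06),(.02,.02))]))
print(sensors.read_state()["width"],sensors.read_state()["grip_force"])
E
```

```text
tcp [[280. 274.]] [[179. 209.]
 [184. 304.]
 [530. 146.]
 [437. 256.]]
0.023642438079691203 0.0
```

View pics/c5.png

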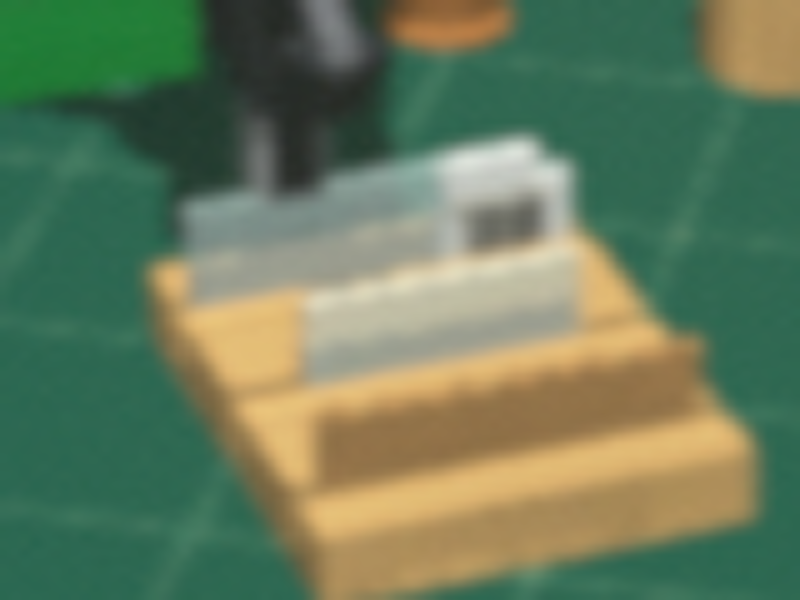

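The pads passed 6 mm without touching anything, so the plate isn't between them. The tips also look higher in the image than the reported TCP. I'll check this against the earlier picture at z=0.11.

```bash
python3 - <<'E'
from h import *
print("pred c3 tcp px",proj("side",[.4707,.1033,.11]),"seen tips ~ (305,194)")
print("pred now",proj("side",[.4713,.1019,.0355]),"seen (303.5,212)")
for z in (.0355,.055,.075,.095):print(z,ray("side",[(303.5,212.2)],z))
for z in (.11,.13,.15):print(z,ray("side",[(305,194)],z), proj("side",[.4707,.1033,z]))
print(sensors.read_state())
E
```

```text
pred c3 tcp px [[302.16732036 200.87568925]] seen tips ~ (305,194)
pred now [[302.99394255 221.94362775]] seen (303.5,212)
0.0355 [[0.45902958 0.15134115]]
0.055 [[0.46714642 0.1244482 ]]
0.075 [[0.47547138 0.09686568]]
0.095 [[0.48379635 0.06928316]]
0.11 [[0.46885282 0.14081282]] [[302.16732036 200.87568925]]
0.13 [[0.47769728 0.11096924]] [[301.95615077 195.10384457]]
0.15 [[0.48654174 0.08112565]] [[301.74182981 189.24586445]]
{'time': 5.9, 'q': array([1.61383902e-01, 6.20078049e-02, 2.15894578e+00, 4.12032141e-05,
       9.20662644e-01, 1.14461182e+00]), 'joint_vel': array([-0.00144797, -0.0003706 , -0.00139326, -0.00121219, -0.00035275,
        0.00386996]), 'joint_torque': array([ 6.12670192e-04, -3.40890920e+01, -3.05762708e+01,  1.11968577e-04,
        8.83427274e-04,  2.44635834e-05]), 'tool_pos': array([0.47129942, 0.10196797, 0.0355742 ]), 'tcp_rot': array([-3.00696810e+00, -9.09683148e-01,  2.99048898e-05]), 'wrist_force': array([-0.57573578, -0.51404685, -0.07397238]), 'torque': array([0.01609584, 0.04172116, 0.01731249]), 'grip_force': 0.0, 'width': 0.023642438079691203}
```

```bash
python3 - <<'E'
from h import *
R=Ro.from_rotvec([-0.62985589,-3.07729846,.00313135]).as_matrix();p=np.array([.2649,.62,.1944])
P=[p,p-R[:,2]*.013+R[:,1]*.05,p-R[:,2]*.013-R[:,1]*.05]
A=[]
for n,c in(("side",(255,40)),("top",(5,280))):
    im=cv2.imread(f"pics/{n}0.png")[c[1]:c[1]+75,c[0]:c[0]+75]; q=(proj(n,P)); print(n,q.round(1))
    im=cv2.resize(im,(400,400),interpolation=cv2.INTER_CUBIC)
    for u in (q-c)*400/75: cv2.circle(im,tuple(int(v) for v in u),4,(0,0,255),1)
    A.append(im)
cv2.imwrite("pics/c6.png",np.hstack(A))
E
```

```text
side [[286.  100.6]
 [294.4  93.2]
 [277.  101.5]]
top [[ 57.1 303. ]
 [ 35.5 295.2]
 [ 72.8 312.5]]
```

View pics/c6.png

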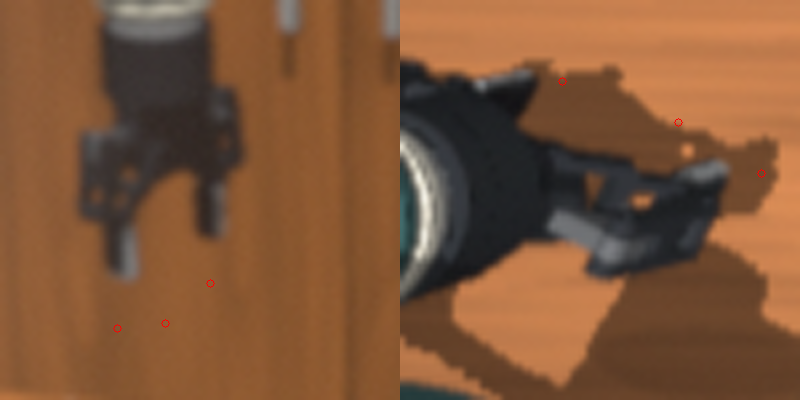

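In the start pictures the real finger tips appear about 9 px above the reported TCP in the side view. Both views agree that the tips sit about 32 mm farther back along the tool axis than reported. So the fingers closed just above the plate. I'll open, go about 28 mm deeper and look.

```bash
python3 -m inch '[0,0,-3,0,0,0,40,0,0,0,0,0,0,40,0,0,0,0,0,0,40,0,0,3,0,0,0,40,0,0,7,0,0,0,40,0,0,7,0,0,0,40,0,0,7,0,0,0,40,0,0,0,0,0,0,40]'
python3 -m inch '[0,0,3,0,0,0,40,0,0,3,0,0,0,40,0,0,0,0,0,0,40,0,0,0,0,0,0,20,0,0,0,0,0,0,10,0,0,0,0,0,0,3,0,0,0,0,0,0,3,0,0,0,0,0,0,3]' 45
python3 - <<'E'
from h import *
s=viewer.read_camera("side")[:,:,::-1]
cv2.imwrite("pics/c7.png",cv2.resize(s[190:260,275:355],(800,600),interpolation=cv2.INTER_CUBIC))
E
```

```text
time: 6.7
tool_pos: [0.4698, 0.1017, 0.0129]
tcp_rot: [-3.007, -0.91, 0.005]
wrist_force: [0.5, -0.4, 0.6]
width: 0.468
grip_force: 0.0
time: 7.5
tool_pos: [0.4714, 0.1022, 0.0089]
tcp_rot: [-3.007, -0.91, -0.0]
wrist_force: [-1.3, 2.5, 2.8]
width: 0.058
grip_force: 45.3
```

View pics/c7.png

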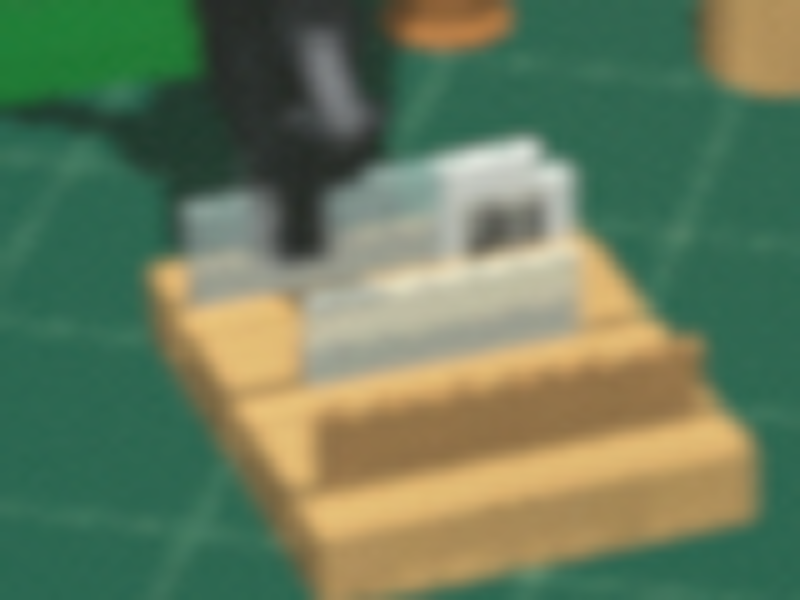

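The grip holds: width about 5 mm, 45 N, with the finger at crop x≈300 and the frosted end starting at x≈440. Now lift straight up and work out the presentation pose.

```bash
python3 -m inch '[0,0,-5,0,0,0,3,0,0,-10,0,0,0,3,0,0,-20,0,0,0,3,0,0,-25,0,0,0,3,0,0,-30,0,0,0,3,0,0,-30,0,0,0,3,0,0,-20,0,0,0,3,0,0,0,0,0,0,3]'
cat >>h.py <<'E'
TG=np.array([.4714,.1022,.0089])
LT=grasp(0)[1].T@(O+grasp(0)[1]@np.array([.038,.003,0])+[0,0,.03]-TG)  # label in tool frame
X=np.array([np.cos(YR),np.sin(YR),0]);Y=np.array([-X[1],X[0],0]);Z=np.array([0,0,1.])
RF=np.array([Y,(X+Z)/2**.5,(X-Z)/2**.5]).T
def final(up=0):return RS+[0,0,up]-RF@LT,RF
def lab():
    s=sensors.read_state();R=Ro.from_rotvec(s["tcp_rot"]).as_matrix();return s["tool_pos"]+R@LT,R
E
python3 -c "
from h import *
print(LT,final()[0]);go(*final())
C=Ro.from_rotvec(sensors.read_state()['tcp_rot']);a=C.as_matrix()
a=np.array([Y,X,-Z]).T;go(final()[0],a);print(lab()[0])"
```

```text
time: 8.35
tool_pos: [0.4745, 0.1022, 0.153]
tcp_rot: [3.006, 0.909, 0.013]
wrist_force: [-0.0, -0.2, -0.6]
width: 0.061
grip_force: 44.8
[ 0.06778746  0.00267234 -0.0311    ] [ 0.68285797 -0.07800135  0.19011935]
t 8.35 tcp [474.5 102.2 153. ] shift mm [ 73.9 265.6 -35.5] turn deg [-40.18  23.58 -57.65] F [-0.  -0.2 -0.6] w 0.061 44.831716418266296
t 8.35 tcp [474.5 102.2 153. ] shift mm [ 73.9 265.6 -35.5] turn deg [  0.42  -0.27 -60.85] F [-0.  -0.2 -0.6] w 0.061 44.831716418266296
[0.53218525 0.13750162 0.18466561]
```

```bash
python3 -m inch '[0,0,-2,0,0,-7.6,3,0,0,-2,0,0,-7.6,3,0,0,-2,0,0,-7.6,3,0,0,-2,0,0,-7.6,3,0,0,-2,0,0,-7.6,3,0,0,-2,0,0,-7.6,3,0,0,-2,0,0,-7.6,3,0,0,-2,0,0,-7.6,3]'
python3 -c "
from h import *
go(*final());a=np.array([Y,X,-Z]).T;go(final()[0]-.08*X,a)"
```

```text
time: 9.15
tool_pos: [0.4704, 0.1016, 0.1632]
tcp_rot: [-2.126, -2.311, 0.003]
wrist_force: [-0.1, -0.5, -0.7]
width: 0.057
grip_force: 44.8
t 9.15 tcp [470.4 101.6 163.2] shift mm [-196.6  196.8  -27.3] turn deg [-45.12  -0.08   0.26] F [-0.1 -0.5 -0.7] w 0.057 44.82247352600098
t 9.15 tcp [470.4 101.6 163.2] shift mm [-196.3  116.8  -27.1] turn deg [-0.12  0.03  0.26] F [-0.1 -0.5 -0.7] w 0.057 44.82247352600098
```

```bash
python3 -m inch '[-24,14,-4,0,0,0,3,-25,15,-4,0,0,0,3,-25,15,-4,0,0,0,3,-25,15,-4,0,0,0,3,-25,15,-4,0,0,0,3,-25,15,-4,0,0,0,3,-25,15,-3,0,0,0,3,-22,13,0,0,0,0,3]'
python3 -m inch '[0,0,0,-6,0,0,3,0,0,0,-6,0,0,3,0,0,0,-6,0,0,3,0,0,0,-6,0,0,3,0,0,0,-6,0,0,3,0,0,0,-6,0,0,3,0,0,0,-6,0,0,3,0,0,0,-3,0,0,3]'
python3 -c "
from h import *
go(*final());print(lab()[0],sensors.read_state()['q'].round(2))"
```

```text
time: 9.95
tool_pos: [0.6035, -0.0858, 0.1905]
tcp_rot: [-2.134, -2.305, 0.001]
wrist_force: [-1.1, 0.8, -0.3]
width: 0.055
grip_force: 44.8
time: 10.75
tool_pos: [0.6001, -0.084, 0.1877]
tcp_rot: [1.704, 1.839, 0.759]
wrist_force: [0.6, 1.0, -0.7]
width: 0.062
grip_force: 44.9
t 10.75 tcp [600.1 -84.  187.7] shift mm [-0.4 60.6 56.7] turn deg [-0.22  0.02 -0.13] F [ 0.6  1.  -0.7] w 0.062 44.86474335193634
[ 0.57490661 -0.01793812  0.21173557] [-0.38 -0.29  2.38  0.8   0.45 -1.08]
```

```bash
python3 -m inch '[0,9,8,0,0,0,3,0,9,8,0,0,0,3,0,9,9,0,0,0,3,0,9,8,0,0,0,3,0,9,8,0,0,0,3,0,9,9,0,0,0,3,0,6,6,0,0,0,3,0,0,0,0,0,0,3]'
python3 - <<'E'
from h import *
go(*final());L,R=lab();print(L)
pred=[L+R@np.array([a,0,b]) for a,b in((-.098,-.03),(.012,-.03),(.022,-.018),(.022,.03),(-.098,.03),(0,0),(-.018,-.03))]
A=[]
for n,c in(("side",(320,130)),("top",(255,60))):
    im=viewer.read_camera(n)[:,:,::-1].copy();cv2.imwrite(f"pics/f_{n}.png",im)
    im=cv2.resize(im[c[1]:c[1]+130,c[0]:c[0]+100],(400,520),interpolation=cv2.INTER_CUBIC)
    for u in (proj(n,pred)-c)*4: cv2.circle(im,tuple(int(v) for v in u),3,(0,0,255),1)
    print(n,((proj(n,pred)-c)*4).round().tolist());A.append(im)
cv2.imwrite("pics/c8.png",np.hstack(A))
E
```

```text
time: 11.55
tool_pos: [0.6863, -0.0775, 0.1943]
tcp_rot: [1.7, 1.84, 0.76]
wrist_force: [0.3, 0.2, -1.6]
width: 0.063
grip_force: 44.9
t 11.55 tcp [686.3 -77.5 194.3] shift mm [-0.2 -5.4  0.5] turn deg [-0.12 -0.03  0.01] F [ 0.3  0.2 -1.6] w 0.063 44.86348628997803
[ 0.66096255 -0.01154859  0.21823016]
side [[112.0, 334.0], [133.0, 235.0], [148.0, 239.0], [199.0, 288.0], [182.0, 398.0], [164.0, 276.0], [128.0, 261.0]]
top [[418.0, 373.0], [239.0, 382.0], [222.0, 372.0], [219.0, 329.0], [406.0, 319.0], [256.0, 353.0], [288.0, 379.0]]
```

View pics/c8.png

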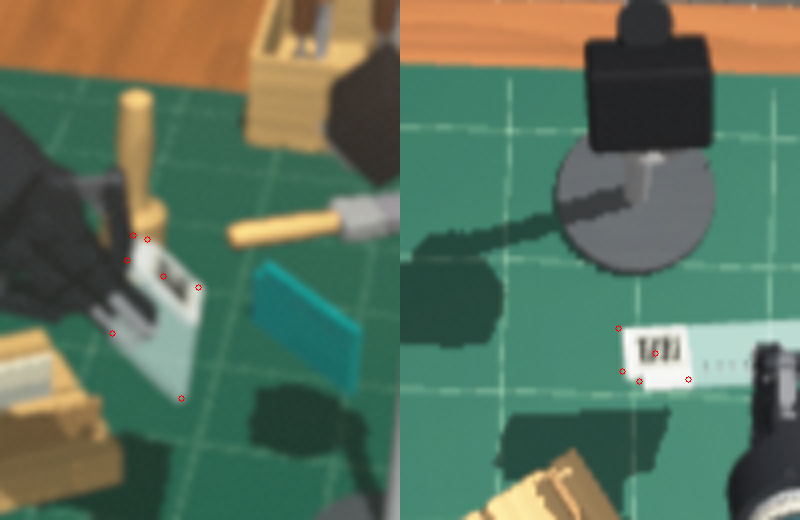

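The side crop shows the plate tilted, its label facing the lens, with corners at (203,288) and (182,402) against predictions of (199,288) and (182,398). In the top crop the label is at (659,349), against a prediction of (655,353). That's about 1 px off, so the tool-to-label model holds after tilting. A small correction remains.

```bash
python3 -m inch '[0,-2,0,0,0,0,3,0,-2,0,0,0,0,3,0,-1,0,0,0,0,3,0,0,0,0,0,0,3,0,0,0,0,0,0,3,0,0,0,0,0,0,3,0,0,0,0,0,0,3,0,0,0,0,0,0,3]'
python3 -c "
from h import *
go(*final());print(lab()[0],RS,sensors.read_state()['joint_vel'].round(3))"
```

```text
time: 12.45
tool_pos: [0.6816, -0.0781, 0.1908]
tcp_rot: [1.7, 1.839, 0.76]
wrist_force: [-0.0, 0.2, -1.0]
width: 0.06
grip_force: 44.9
t 12.45 tcp [681.6 -78.1 190.8] shift mm [-0.   0.4  1.4] turn deg [-0.11 -0.   -0.02] F [-0.   0.2 -1. ] w 0.06 44.86351490020752
[ 0.65627741 -0.01205892  0.21475352] [ 0.6575 -0.012   0.214 ] [ 0.     0.002 -0.001 -0.001 -0.001 -0.001]
```

```bash
python3 - <<'E'
from h import *
L,R=lab()
for n in("side","top"):
    im=viewer.read_camera(n)[:,:,::-1];h=cv2.cvtColor(im,cv2.COLOR_BGR2HSV)
    u=proj(n,L)[0];x,y=u.astype(int);m=cv2.inRange(h[y-22:y+23,x-22:x+23],(0,0,165),(180,35,255))
    c=max(cv2.findContours(m,cv2.RETR_EXTERNAL,cv2.CHAIN_APPROX_SIMPLE)[0],key=cv2.contourArea)
    v=np.array(cv2.minAreaRect(c)[0])+[x-22,y-22]
    print(n,"frosted face seen",v.round(1),"pred",proj(n,L+R@[.002,0,0])[0].round(1),cv2.minAreaRect(c)[1:])
E
```

```text
side frosted face seen [359.4 201.1] pred [359.1 199.7] ((24.57180404663086, 9.890151977539062), 42.51044845581055)
top frosted face seen [319.5 150.9] pred [318.3 150.5] ((15.791709899902344, 17.11688804626465), 83.6598129272461)
```

```bash
python3 -m inch '[1,0,1,0,0,0,3,1,0,0,0,0,0,3,0,0,0,0,0,0,3,0,0,0,0,0,0,3,0,0,0,0,0,0,3,0,0,0,0,0,0,3,0,0,0,0,0,0,3,0,0,0,0,0,0,3]' && python3 -c "
from workcell import job
print(job.finish_job())"
```

```text
time: 13.35
tool_pos: [0.682, -0.076, 0.19]
tcp_rot: [1.701, 1.839, 0.76]
wrist_force: [0.3, -0.1, -0.3]
width: 0.061
grip_force: 44.9
the job is handed in; nothing more can be done
None
```

The template is held by its clear end at the reading spot, label facing the lens and long edge level; camera checks put the label within about 3 mm, and I handed the job in at about 13.4 s after one missed first grasp (the fingers closed just above the plate).

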